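# Push the kiln props home and shut the gate

### The arm

A 6-joint arm with a two-finger parallel gripper is mounted at the origin on a cart in front of the work surface, level with it; the furniture and walls round the work are solid. World frame = base frame: x ahead of the robot, y to its left, z up, the work surface at z = 0. Lengths are in m, angles in rad, forces in N, time in s.
With the tool pointing down it reaches from about 0.3 to 0.775 m from the base axis. Payload 14.6 kg.
Tool frame: the origin (TCP) lies midway between the tips of the shut fingers; the grasp point (between the pads) lies 19 mm behind it (ctrl.pinch_z is the distance from the TCP to the grasp point, in m); z points along the fingers, y is the line along which they close (so a half turn about z gives the same grasp; the last joint's range is limited). The gripper opens to 94 mm and grips with 3 to 60 N. Pads are 16 mm wide; open, the fingers measure 119 mm over their backs; the gripper's body (75 mm by 177 mm) begins 78 mm behind the grasp point.
Start: joints at [-1.307, 0.3, 1.521, -0, 1.321, -0.067], TCP at [0.179, -0.52, 0.205] pointing down, gripper open.
Joint ranges: [-3.03, 3.03], [-0.79, 2.21], [0.23, 2.52], [-1.04, 4.18], [0, 3.07], [-2.55, 2.55]. Speed limits (rad/s): [2.22, 2.22, 2.57, 3.14, 3.14, 3.14].

### API

Orientations are given as [roll, pitch, yaw] about the fixed x, y, z axes, in that order (R = Rz(yaw) Ry(pitch) Rx(roll)).
In Python, from station import ctrl gives the robot as it stands.
- The arm moves only by the tool jog_arm, never from a script. Its argument "motion" is a list of rows, each a list of 7 numbers: the shift along the tool's x, y, z in m, then the turn, a rotation vector about the tool's x, y, z in rad, then the opening, from -1 (shut) to 1 (fully open). In form: [[tx, ty, tz, rx, ry, rz, gripper], ...]. A call has 1 to 5 rows; each row shifts and turns the commanded pose from where the row before left it, along the tool's axes as they then stand; what a row does not reach is not made up. A row lasts 1/10 s, in which the tool goes at most 50 mm and 8.59 degrees, less where a joint would pass 70% of its speed; a pose out of reach is approached as far as the arm can. A call is refused whole if a number of a shift passes 0.05 or a number of a turn 0.15, either way. A call with a gripper value outside its range is refused whole. The fingers move at their own pace and stop on an object; "squeeze" is the grip in N (left out, the last holds). Time passes only in rows, so rows that do not move let the fingers close. It gives the time, the measured TCP pose, the force, the opening and the grip force at its end, in the units of the state.
- ctrl.get_obs(): the state, without advancing time (a new reading comes with each control period).
- ctrl.camera(name): name is "scene" or "top" or "wrist"; returns the picture (384x512x3 uint8, red, green, blue); there is no depth.
- ctrl.camera_model(name): a dict with "intrinsics" (3x3 intrinsics, pixels), "k1" (the pictures are not rectified: a ray, as slopes to the right and down, at radius r is drawn at 1 + k1 r^2 times it, then the intrinsics apply), "rvec" (rotation vector, rad) and "tvec" (3), from world to camera coordinates, as OpenCV has them. Camera axes: x right, y down, z forward; pixel columns grow to the right and rows downward; lengths in m; the calibration is good to about 2 mm. A picture is of the moment at which its call begins: read the wrist's pose just before it. camera_model takes no time and is no camera call; for the wrist camera it gives the pose at the moment of the call.
- ctrl.hand_in(): hands the job in; it is judged then, once.
The state is a dict: "time_s": time; "qpos": joint angles; "joint_vel": joint speeds; "tau": joint torques, N m; "ee_pos": TCP position; "eef_rot": TCP orientation; "force": force on the tool from outside, world axes, zero at the start; "moment": the same for the moment, N m; "grip_width": finger opening in m; "grip_force": force on a finger pad.
Only numpy, scipy, OpenCV 4.12 (cv2) and the standard library are available. Lean on these libraries where they do the work, as an engineer would, in place of code of your own. Each camera call takes 0.05 s, during which the arm holds its last target. There are 200 camera calls.

### The job

Put the kiln props away on their storage rail: push the whole row of four along the rail together, as one train without gaps, until the first sits against the end stop. Then push the hinged gate fully shut across the rail behind the last prop. Only push with the fingers, do not pick up or tip a prop, and leave everything else on the bench where it is.

Things in the scene. Friction and masses are not known exactly. Their poses are not given: they have to be found in the camera images.
- rail: Fixed rail on the bench: wooden board 66 mm wide (x), 330 long (y), 8 thick, with two low lips (tops 18 mm above the bench) that guide the props with 1 mm play a side. Origin: centre of its underside. y runs along the rail away from the end stop (wood, 48 mm high, at the far right end seen from the robot); the other end, near left, is open. x points across it to the back left.
- stop (a point): Centre of the end stop's inner face at the level on which the props slide (8 mm above the bench); axes as the rail's. With the row home, the prop next to the stop has its centre 20 mm along +y from here and the back face of the last prop lies 160 mm from here.
- prop0: Cream fired-clay kiln prop, a loose square post 40 mm by 40 mm and 45 mm high with a 17 mm bore down its middle, about 0.11 kg, standing on the rail; number 1 of the row of four counted from the end stop (the one next to the stop). Origin at the centre of its underside, 8 mm above the bench; z up, y along the rail away from the stop. The four touch face to face at the start, 60 to 100 mm short of the stop.
- prop1: Cream fired-clay kiln prop, a loose square post 40 mm by 40 mm and 45 mm high with a 17 mm bore down its middle, about 0.11 kg, standing on the rail; number 2 of the row of four counted from the end stop. Origin at the centre of its underside, 8 mm above the bench; z up, y along the rail away from the stop. The four touch face to face at the start, 60 to 100 mm short of the stop.
- prop2: Cream fired-clay kiln prop, a loose square post 40 mm by 40 mm and 45 mm high with a 17 mm bore down its middle, about 0.11 kg, standing on the rail; number 3 of the row of four counted from the end stop. Origin at the centre of its underside, 8 mm above the bench; z up, y along the rail away from the stop. The four touch face to face at the start, 60 to 100 mm short of the stop.
- prop3: Cream fired-clay kiln prop, a loose square post 40 mm by 40 mm and 45 mm high with a 17 mm bore down its middle, about 0.11 kg, standing on the rail; number 4 of the row of four counted from the end stop (the last one, farthest from the stop: its back face is free). Origin at the centre of its underside, 8 mm above the bench; z up, y along the rail away from the stop. The four touch face to face at the start, 60 to 100 mm short of the stop.
- gate (a joint): Angle of the keeper gate, rad. 0: wide open, the leaf pointing along the rail's +y but turned 0.35 rad outwards, away from the props; 0.35: leaf parallel to the rail beside it; 1.92: closed against its hard stop, the leaf square across the rail. It turns clockwise seen from above as it closes, stays where it is left, and needs about 1 N at the tip. It can close only when the row is home: the closed leaf leaves 3 mm behind the last prop.
- gate_pin (a point): On the gate's upright hinge pin (12 mm round, top 45 mm above the bench), 33 mm above the bench, at the robot side of the rail: 36 mm towards the rail's -x and 166 mm along +y from the stop point.
- gate_tip (a point): Outer end of the gate's leaf, 33 mm above the bench, 66 mm from the pin. The leaf is a flat aluminium plate standing on edge, 6 mm thick, from 22 to 44 mm above the bench, with free space above and beside it.
- jar_w: Loose bystander: white screw-lid glaze jar, 58 mm wide, 70 mm high, origin at the centre of its underside; leave it alone.
- pot_b: Loose bystander: small round pot, 63 mm wide, 55 mm high, origin at the centre of its underside; leave it alone.
- tile: Loose bystander: flat glazed test tile, 50x50x9 mm, origin at the centre of its underside; leave it alone.
- rib: Loose bystander: flat wooden rib (shaping tool), 52x91x9 mm, origin at the centre of its underside; leave it alone.
- jar_g: Loose bystander: small screw-lid glaze jar, 50 mm wide, 56 mm high, origin at the centre of its underside; leave it alone.
- pot_c: Loose bystander: small round pot, 60 mm wide, 44 mm high, origin at the centre of its underside; leave it alone.
Not all that is in view belongs to the job. Leave any purple look-alike of the prop2 alone.

How it is judged:
On the way, in this order (a step that is already met when the one before it is completed fails the run):
1. the row of props is home against the end stop while the gate is still open (y of prop0 in the frame of stop below 0.025 m and y of prop1 in the frame of stop below 0.065 m and y of prop2 in the frame of stop below 0.105 m and y of prop3 in the frame of stop below 0.145 m and angle between each of prop0, prop1, prop2, prop3's own z axis and vertical below 0.1 rad and height (world z) of each of prop0, prop1, prop2, prop3 below 0.013 m and value of joint gate below 1.1 rad), for 0.2 s.
2. the gate is shut behind the row (value of joint gate above 1.8 rad), for 0.2 s.
At the end, for the whole second after the job is handed in: All four props stand upright on the rail, at rest, each within 5 mm of its place in a row that touches the end stop, and the gate is shut to within 0.12 rad of its hard stop (y of prop0 in the frame of stop below 0.025 m and y of prop1 in the frame of stop below 0.065 m and y of prop2 in the frame of stop below 0.105 m and y of prop3 in the frame of stop below 0.145 m and x of prop0 in the frame of stop between -0.004 and 0.004 m and x of prop1 in the frame of stop between -0.004 and 0.004 m and x of prop2 in the frame of stop between -0.004 and 0.004 m and x of prop3 in the frame of stop between -0.004 and 0.004 m and angle between each of prop0, prop1, prop2, prop3's own z axis and vertical below 0.1 rad and height (world z) of each of prop0, prop1, prop2, prop3 below 0.013 m and value of joint gate above 1.8 rad and linear speed of each of prop0, prop1, prop2, prop3 below 0.01 m/s).
It fails at once if a prop is lifted or tipped (height (world z) of any of prop0, prop1, prop2, prop3 above 0.018 m or angle between any of prop0, prop1, prop2, prop3's own z axis and vertical above 0.3 rad).
It fails at once if the row is pulled apart: a gap of more than 10 mm opens between neighbouring props (distance between prop0 and prop1 above 0.05 m or distance between prop1 and prop2 above 0.05 m or distance between prop2 and prop3 above 0.05 m).
It fails at once if a bystander is moved more than 15 mm (distance of any of jar_w, pot_b, tile, rib, jar_g, pot_c from where it was at the start of the episode above 0.015 m).
It also fails if it takes over 48 s, if anything falls off the work surface, if the arm or the gripper's body presses on something with over 40 N, if the wrist force passes 120 N, or if a joint passes its speed limit or range.

## Working session

There is one attempt and no reset: what is moved stays moved. The work goes in short steps, Python scripts to look and compute and a tool call to move; the robot and the scene stay as the last step left them, time stands still between calls to the robot, and variables do not carry over. Pictures are saved under pics/ and viewed, at most 10 in all, crops included, and the job is handed in when it is done.

Besides the shell and the picture viewer there is one more tool, called after "Call:" by a JSON object that holds its "fn" and its "kwargs", one argument or row to a line. jog_arm: Moves the arm, as the interface text tells. Its arguments: {"type":"object","properties":{"motion":{"type":"array"},"squeeze":{"type":"number"}},"required":["motion"]}

```bash
ls; mkdir -p pics
python3 - <<'E'
from station import ctrl
import cv2
for n in ("scene","top"):
    cv2.imwrite(f"pics/{n}0.png",ctrl.camera(n)[:,:,::-1])
    print(n,ctrl.camera_model(n))
print(ctrl.get_obs())
E
```

```text
pics
scene {'intrinsics': array([[412.87941099,   0.        , 254.87668894],
       [  0.        , 412.87941099, 197.06714622],
       [  0.        ,   0.        ,   1.        ]]), 'k1': -0.04681138881470961, 'rvec': array([ 0.99538585, -2.40442462,  1.12159312]), 'tvec': array([0.44662544, 0.22338834, 0.80565716])}
top {'intrinsics': array([[388.38272659,   0.        , 255.93215668],
       [  0.        , 388.38272659, 188.73389746],
       [  0.        ,   0.        ,   1.        ]]), 'k1': 0.023511599527482458, 'rvec': array([ 2.22165913e+00, -2.16074795e+00, -1.77809713e-03]), 'tvec': array([0.14434491, 0.50967244, 0.97693466])}
{'time_s': 0.1, 'qpos': array([-1.30662613e+00,  3.00410729e-01,  1.52146664e+00,  1.09091151e-05,
        1.32069996e+00, -6.65752106e-02]), 'joint_vel': array([-0.00051977, -0.00112534, -0.00075318, -0.00087766,  0.00133774,
       -0.00078439]), 'tau': array([ 1.27178137e-03, -5.32642829e+01, -3.53284121e+01,  7.09299138e-02,
        2.34895886e-02, -7.60840112e-05]), 'ee_pos': array([ 0.17856833, -0.51997899,  0.20496786]), 'eef_rot': array([-3.14061086e+00, -7.60500841e-05,  3.30742661e-01]), 'force': array([ 0.45712505, -0.11927741,  0.61701311]), 'moment': array([ 0.00925575,  0.04904114, -0.00995008]), 'grip_force': 0.0, 'grip_width': 0.09370830825402947}
```

View pics/top0.png

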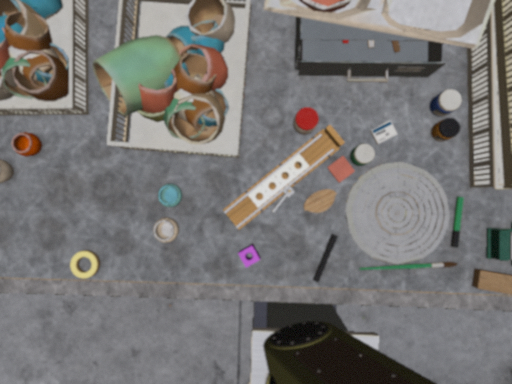

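View pics/scene0.png

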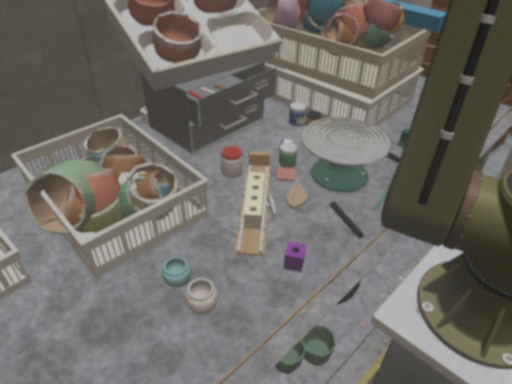

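The top view shows the rail from its stop at about (335,135) to its open end at about (237,215). The cream row runs (255,195)–(305,162), and the gate leaf is near (283,200). The purple look-alike at (249,257) stands off the rail, so the row on the rail is the one meant. I'll confirm with an enlarged crop.

```bash
cat > h.py <<'E'
import numpy as np, cv2
from station import ctrl
def cam(n):
    m=ctrl.camera_model(n); return m['intrinsics'],m['k1'],cv2.Rodrigues(m['rvec'])[0],m['tvec']
def ray(n,uv,z):
    K,k,R,t=cam(n); d=np.array([k,0,0,0,0.])
    p=cv2.undistortPoints(np.array([[uv]],float),K,d)[0,0]
    c=-R.T@t; v=R.T@np.array([p[0],p[1],1]); return c+v*(z-c[2])/v[2]
def proj(n,P):
    K,k,R,t=cam(n); return cv2.projectPoints(np.array(P,float).reshape(-1,3),cv2.Rodrigues(R)[0],t,K,np.array([k,0,0,0,0.]))[0][:,0]
E
python3 - <<'E'
import cv2
a=cv2.imread('pics/top0.png')[115:240,215:385]; a=cv2.resize(a,None,fx=4.7,fy=4.7,interpolation=cv2.INTER_CUBIC)
print(a.shape);cv2.imwrite('pics/topc.png',a)
E
```

```text
(588, 799, 3)
```

View pics/topc.png

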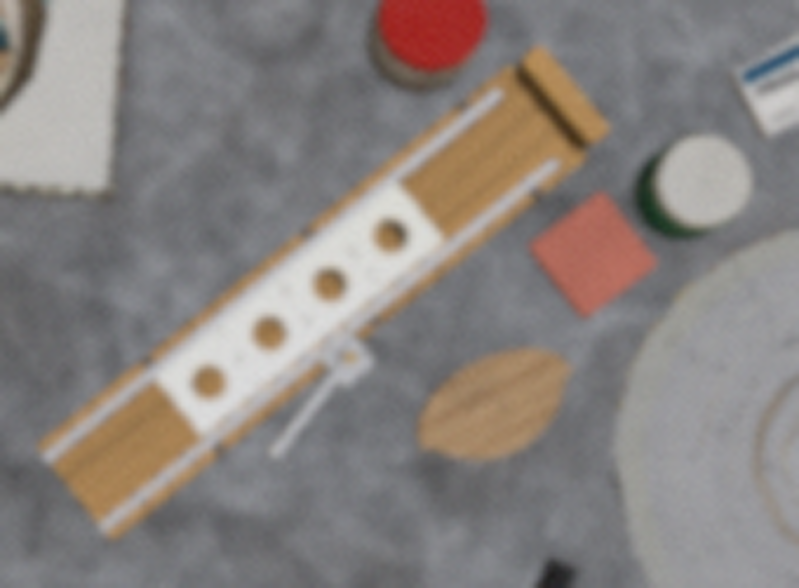

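The crop shows four cream posts with bores at crop (208,381), (268,332), (330,284) and (391,235). The hinge is at (345,357), the leaf tip at (277,455) and the stop's inner face near (550,110). These are the cream props on the rail, so the target is confirmed.

Run:
```python
from h import *
f=lambda u,v,z: ray('top',((u+.5)/4.7+215-.5,(v+.5)/4.7+115-.5),z)
B=[f(*p,.053) for p in((391,235),(330,284),(268,332),(208,381))]
for b in B: print('bore',b.round(4))
d=B[3]-B[0]; print('pitch',np.linalg.norm(d)/3); 
l=[f(*p,.018) for p in((47,457),(107,530),(500,94),(556,163))]
print('lipends',np.round(l,4))
ax=(l[0]+l[1]-l[2]-l[3])[:2]; print('yaw bores',np.arctan2(d[1],d[0]),'lips',np.arctan2(ax[1],ax[0]))
pin=f(345,357,.045);tip=f(277,455,.044);print('pin',pin,'tip',tip,np.linalg.norm(tip-pin))
Y=d[:2]/np.linalg.norm(d[:2]);X=np.array([Y[1],-Y[0]])
c=np.mean(B,0)[:2]
# stop from pin
s=pin[:2]+.036*X-.166*Y
print('Y',Y,'X',X,'stop from pin',s, 'stop face px top edge',f(523,68,.048),f(582,143,.048), 'c rel',(c-s)@X,(c-s)@Y)
tp=f(0,0,0)
for n,u,v,z in(('tile',595,253,.009),('rib',495,400,.009),('jarw',432,18,.07),('jarg',702,180,.056)):
    q=f(u,v,z)[:2]; print(n,q,(q-s)@X,(q-s)@Y)
for z,uv in ((.055,(169,195)),(.044,(165,231)),(.045,(249,257))):
    q=ray('top',uv,z)[:2];print(uv,q,(q-s)@X,(q-s)@Y)
o=ctrl.get_obs();print(o['time_s'])
```

```text
bore [0.5655 0.0572 0.053 ]
bore [0.5394 0.088  0.053 ]
bore [0.5137 0.1193 0.053 ]
bore [0.4876 0.1495 0.053 ]
pitch 0.04025945392914205
lipends [[ 0.4448  0.2355  0.018 ]
 [ 0.4068  0.2021  0.018 ]
 [ 0.6458 -0.0015  0.018 ]
 [ 0.6095 -0.0321  0.018 ]]
yaw bores 2.2720381704338073 lips 2.279035744270111
pin [0.50212184 0.07885846 0.045     ] tip [0.45021321 0.11276806 0.044     ] 0.06201102161273422
Y [-0.645167    0.76404158] X [0.76404158 0.645167  ] stop from pin [ 0.63672506 -0.02474643] stop face px top edge [ 0.6543883  -0.00908199  0.048     ] [ 0.61609349 -0.04032639  0.048     ] c rel -0.0014479621682383947 0.16906453942677332
tile [ 0.56266155 -0.0555222 ] -0.07644311061617845 0.02426936757810941
rib [ 0.48217361 -0.00396665] -0.1046773136804233 0.11558811397229582
jarw [0.67475281 0.04060401] 0.07121672846180892 0.025396210214114333
jarg [ 0.5973239  -0.10016023] -0.07875862539743657 -0.03219894492246371
(169, 195) [0.48309916 0.36843301] 0.13628982283019656 0.3995198042305933
(165, 231) [0.39446988 0.37797788] 0.0747314050668535 0.4639931750991952
(249, 257) [0.33764985 0.16954431] -0.10315592314566001 0.34139966974868846
0.1
```

Run:
```python
from h import *
p=np.array([.1786,-.52]);g=np.array([.4593,.1860]);yaw=.3307
N=18
for i in range(N):
    w=(g-p)/(N-i); x=np.array([np.cos(yaw),np.sin(yaw)]);y=np.array([x[1],-x[0]])
    a=np.round([w@x,w@y],3); p=p+a[0]*x+a[1]*y; yaw+=.108
    print([float(a[0]),float(a[1]),0,0,0,-.108,-1],end=',' if (i+1)%5 else '\n')
print(p,yaw)
```

```text
[0.027, -0.032, 0, 0, 0, -0.108, -1],[0.031, -0.029, 0, 0, 0, -0.108, -1],[0.034, -0.025, 0, 0, 0, -0.108, -1],[0.036, -0.022, 0, 0, 0, -0.108, -1],[0.038, -0.018, 0, 0, 0, -0.108, -1]
[0.04, -0.013, 0, 0, 0, -0.108, -1],[0.041, -0.009, 0, 0, 0, -0.108, -1],[0.042, -0.004, 0, 0, 0, -0.108, -1],[0.042, 0.0, 0, 0, 0, -0.108, -1],[0.042, 0.005, 0, 0, 0, -0.108, -1]
[0.041, 0.009, 0, 0, 0, -0.108, -1],[0.04, 0.014, 0, 0, 0, -0.108, -1],[0.038, 0.018, 0, 0, 0, -0.108, -1],[0.036, 0.022, 0, 0, 0, -0.108, -1],[0.034, 0.026, 0, 0, 0, -0.108, -1]
[0.031, 0.029, 0, 0, 0, -0.108, -1],[0.028, 0.032, 0, 0, 0, -0.108, -1],[0.024, 0.035, 0, 0, 0, -0.108, -1],[0.45951366 0.18624105] 2.274700000000001
```

Call:
{"fn": "jog_arm", "kwargs": {
  "motion": [
    [0.027,-0.032,0,0,0,-0.108,-1],
    [0.031,-0.029,0,0,0,-0.108,-1],
    [0.034,-0.025,0,0,0,-0.108,-1],
    [0.036,-0.022,0,0,0,-0.108,-1],
    [0.038,-0.018,0,0,0,-0.108,-1]
  ],
  "squeeze": 10
}}

```text
time_s: 0.6
ee_pos: [0.2559, -0.3224, 0.2052]
eef_rot: [-3.141, -0.0, 0.875]
force: [0.3, -0.6, 0.7]
grip_width: 0.0574
grip_force: 0.0
```

Call:
{"fn": "jog_arm", "kwargs": {
  "motion": [
    [0.04,-0.013,0,0,0,-0.108,-1],
    [0.041,-0.009,0,0,0,-0.108,-1],
    [0.042,-0.004,0,0,0,-0.108,-1],
    [0.042,0,0,0,0,-0.108,-1],
    [0.042,0.005,0,0,0,-0.108,-1]
  ]
}}

```text
time_s: 1.1
ee_pos: [0.3345, -0.1271, 0.2055]
eef_rot: [3.141, 0.0, 1.415]
force: [1.1, -0.4, -0.0]
grip_width: 0.0174
grip_force: 0.0
```

Call:
{"fn": "jog_arm", "kwargs": {
  "motion": [
    [0.041,0.009,0,0,0,-0.108,-1],
    [0.04,0.014,0,0,0,-0.108,-1],
    [0.038,0.018,0,0,0,-0.108,-1],
    [0.036,0.022,0,0,0,-0.108,-1],
    [0.034,0.026,0,0,0,-0.108,-1]
  ]
}}

```text
time_s: 1.6
ee_pos: [0.4136, 0.0692, 0.2054]
eef_rot: [-3.142, 0.0, 1.956]
force: [0.2, -0.8, 0.3]
grip_width: 0.0005
grip_force: 0.0
```

Call:
{"fn": "jog_arm", "kwargs": {
  "motion": [
    [0.031,0.029,0,0,0,-0.108,-1],
    [0.028,0.032,0,0,0,-0.108,-1],
    [0.024,0.035,0,0,0,-0.108,-1],
    [0,0,0,0,0,0,-1],
    [0,0,0,0,0,0,-1]
  ]
}}

```text
time_s: 2.1
ee_pos: [0.4591, 0.1864, 0.2048]
eef_rot: [-3.14, -0.0, 2.275]
force: [0.1, -0.7, -0.1]
grip_width: 0.0004
grip_force: 0.0
```

Call:
{"fn": "jog_arm", "kwargs": {
  "motion": [
    [0,0,0.045,0,0,0,-1],
    [0,0,0.045,0,0,0,-1],
    [0,0,0.045,0,0,0,-1],
    [0,0,0,0,0,0,-1]
  ]
}}

```text
time_s: 2.5
ee_pos: [0.4565, 0.184, 0.0662]
eef_rot: [-3.133, -0.003, 2.272]
force: [-0.5, -0.3, 1.0]
grip_width: 0.0006
grip_force: 0.0
```

Run:
```python
from h import *
s=np.array([.6360,-.0252]);
y=2.275;Y=np.array([np.cos(y),np.sin(y)]);X=np.array([Y[1],-Y[0]])
im=ctrl.camera('wrist')[:,:,::-1].copy()
def P(a,b,z): return [*(s+a*X+b*Y),z]
pts=[P(-.02,.249,.053),P(.02,.249,.053),P(0,.229,.053),P(0,.189,.053),P(-.036,.166,.045),P(0,.276,.022)]
for q in proj('wrist',pts): cv2.circle(im,tuple(int(v) for v in q),3,(0,0,255),1)
cv2.imwrite('pics/w1.png',im)
```

```text
(no output)
```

View pics/w1.png

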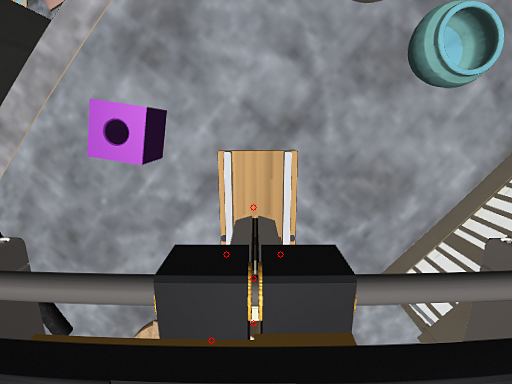

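The wrist camera looks away from the row. It shows the free rail end (board edges near 219 and 297 at row 180), the finger tip near (253,208), and the purple look-alike well clear at (120,130). The fingers are between the lips with room to spare, so I go down and start pushing.

Call:
{"fn": "jog_arm", "kwargs": {
  "motion": [
    [-0.002,0.002,0.024,0,0,0,-1],
    [0,0,0.02,0,0,0,-1],
    [0,0,0,0,0,0,-1]
  ]
}}

```text
time_s: 2.85
ee_pos: [0.4625, 0.1854, 0.0273]
eef_rot: [-3.141, -0.0, 2.274]
force: [-0.0, 0.0, 0.1]
grip_width: 0.0003
grip_force: 0.0
```

Call:
{"fn": "jog_arm", "kwargs": {
  "motion": [
    [-0.004,0,0,0,0,0,-1],
    [-0.004,0,0,0,0,0,-1],
    [-0.004,0,0,0,0,0,-1],
    [-0.004,0,0,0,0,0,-1],
    [-0.004,0,0,0,0,0,-1]
  ]
}}

```text
time_s: 3.35
ee_pos: [0.4755, 0.1706, 0.027]
eef_rot: [3.141, -0.0, 2.275]
force: [-2.7, 4.1, 3.4]
grip_width: 0.0009
grip_force: 2.3
```

Run:
```python
from h import *
y=2.275;Y=np.array([np.cos(y),np.sin(y)]);X=np.array([Y[1],-Y[0]]);s=np.array([.6360,-.0252])
e=ctrl.get_obs()['ee_pos'];print('tool',(e[:2]-s)@X,(e[:2]-s)@Y,e[2])
im=ctrl.camera('top')[:,:,::-1]; cv2.imwrite('pics/t2.png',cv2.resize(im[115:240,215:385],None,fx=4.7,fy=4.7,interpolation=cv2.INTER_CUBIC))
```

```text
tool 0.004494945086969514 0.25311987243061645 0.026990967878463074
```

View pics/t2.png

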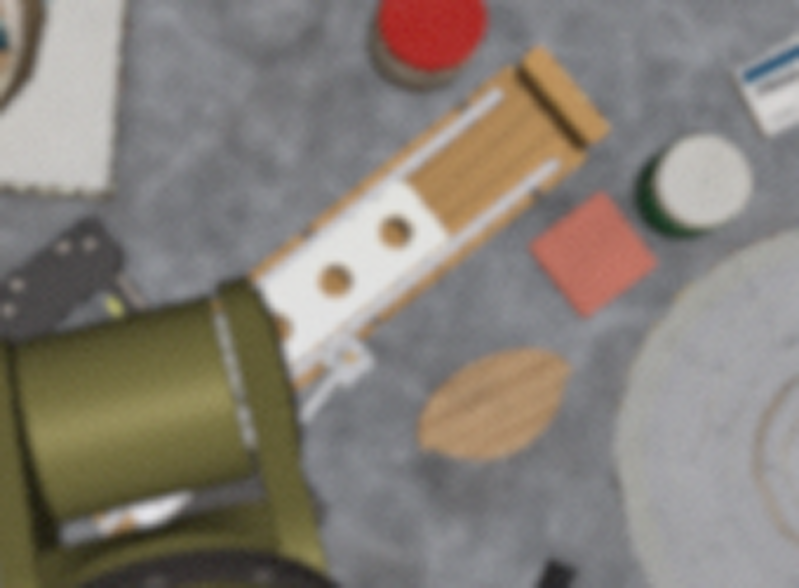

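The top view shows contact: the lead bore has moved from (391,235) to (396,231), about 3 mm, with the row still closed up. About 85 mm remain.

Call:
{"fn": "jog_arm", "kwargs": {
  "motion": [
    [-0.004,0,0,0,0,0,-1],
    [-0.004,0,0,0,0,0,-1],
    [-0.004,0,0,0,0,0,-1],
    [-0.004,0,0,0,0,0,-1],
    [-0.004,0,0,0,0,0,-1]
  ]
}}

```text
time_s: 3.9
ee_pos: [0.4884, 0.1551, 0.0264]
eef_rot: [-3.142, -0.0, 2.275]
force: [-4.0, 4.2, 3.8]
grip_width: 0.0005
grip_force: 2.4
```

Call:
{"fn": "jog_arm", "kwargs": {
  "motion": [
    [-0.004,0,0,0,0,0,-1],
    [-0.004,0,0,0,0,0,-1],
    [-0.004,0,0,0,0,0,-1],
    [-0.004,0,0,0,0,0,-1],
    [-0.004,0,0,0,0,0,-1]
  ]
}}

```text
time_s: 4.4
ee_pos: [0.5013, 0.1399, 0.0265]
eef_rot: [3.142, -0.0, 2.275]
force: [-3.8, 3.6, 3.9]
grip_width: 0.0002
grip_force: 2.5
```

Call:
{"fn": "jog_arm", "kwargs": {
  "motion": [
    [-0.004,0,0,0,0,0,-1],
    [-0.004,0,0,0,0,0,-1],
    [-0.004,0,0,0,0,0,-1],
    [-0.004,0,0,0,0,0,-1],
    [-0.004,0,0,0,0,0,-1]
  ]
}}

```text
time_s: 4.9
ee_pos: [0.5142, 0.1246, 0.0264]
eef_rot: [-3.141, -0.0, 2.275]
force: [-2.6, 3.4, 4.4]
grip_width: 0.0006
grip_force: 2.5
```

Run:
```python
from h import *
y=2.275;Y=np.array([np.cos(y),np.sin(y)]);X=np.array([Y[1],-Y[0]]);s=np.array([.6360,-.0252])
e=ctrl.get_obs()['ee_pos'];print('tool',(e[:2]-s)@X,(e[:2]-s)@Y,e[2])
im=ctrl.camera('top')[:,:,::-1]; cv2.imwrite('pics/t3.png',cv2.resize(im[115:240,215:385],None,fx=4.7,fy=4.7,interpolation=cv2.INTER_CUBIC))
```

```text
tool 0.004202451162613243 0.1930088035877307 0.026425224043959403
```

View pics/t3.png

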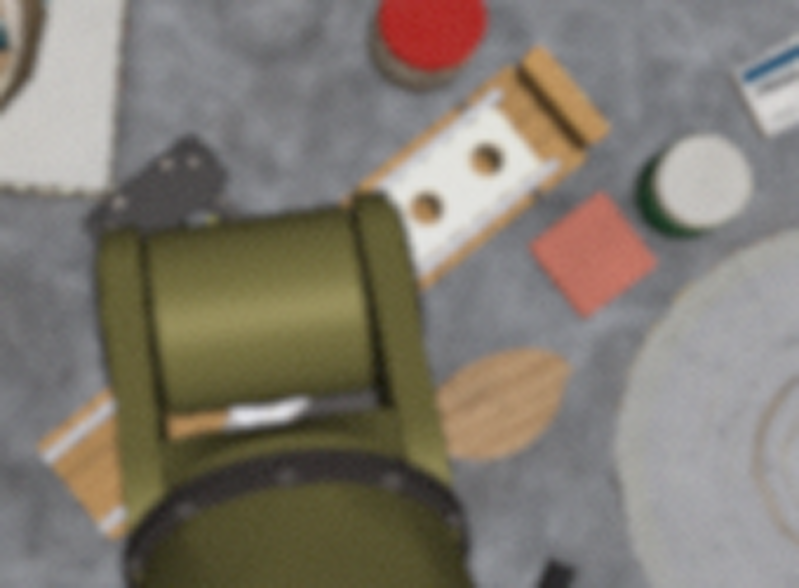

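The row is sliding together, with the lead bore at (487,158). About 25 mm remain to the stop, so I approach gently and watch the force.

Call:
{"fn": "jog_arm", "kwargs": {
  "motion": [
    [-0.004,0,0,0,0,0,-1],
    [-0.004,0,0,0,0,0,-1],
    [-0.004,0,0,0,0,0,-1],
    [-0.004,0,0,0,0,0,-1],
    [-0.003,0,0,0,0,0,-1]
  ]
}}

```text
time_s: 5.45
ee_pos: [0.5266, 0.11, 0.0264]
eef_rot: [-3.141, 0.0, 2.275]
force: [-1.8, 3.2, 2.1]
grip_width: 0.0001
grip_force: 1.7
```

Call:
{"fn": "jog_arm", "kwargs": {
  "motion": [
    [-0.002,0,0,0,0,0,-1],
    [-0.001,0,0,0,0,0,-1],
    [-0.001,0,0,0,0,0,-1],
    [-0.001,0,0,0,0,0,-1]
  ]
}}

```text
time_s: 5.85
ee_pos: [0.5296, 0.1065, 0.0264]
eef_rot: [-3.141, -0.0, 2.275]
force: [-1.7, 1.9, -0.0]
grip_width: 0.0005
grip_force: 1.3
```

Call:
{"fn": "jog_arm", "kwargs": {
  "motion": [
    [-0.001,0,0,0,0,0,-1],
    [-0.001,0,0,0,0,0,-1],
    [0,0,0,0,0,0,-1]
  ]
}}

```text
time_s: 6.15
ee_pos: [0.531, 0.1049, 0.0264]
eef_rot: [-3.142, 0.0, 2.275]
force: [-1.4, 0.3, -0.6]
grip_width: 0.0002
grip_force: 0.5
```

Call:
{"fn": "jog_arm", "kwargs": {
  "motion": [
    [-0.001,0,0,0,0,0,-1],
    [-0.001,0,0,0,0,0,-1],
    [0,0,0,0,0,0,-1]
  ]
}}

```text
time_s: 6.45
ee_pos: [0.5318, 0.1039, 0.0264]
eef_rot: [-3.141, -0.001, 2.275]
force: [-4.1, 5.4, 1.1]
grip_width: 0.0004
grip_force: 3.4
```

Call:
{"fn": "jog_arm", "kwargs": {
  "motion": [
    [-0.001,0,0,0,0,0,-1],
    [-0.001,0,0,0,0,0,-1],
    [0,0,0,0,0,0,-1]
  ]
}}

```text
time_s: 6.75
ee_pos: [0.5319, 0.1038, 0.0264]
eef_rot: [-3.14, -0.004, 2.275]
force: [-14.1, 16.6, 8.9]
grip_width: 0.0004
grip_force: 11.0
```

Call:
{"fn": "jog_arm", "kwargs": {
  "motion": [
    [-0.001,0,0,0,0,0,-1],
    [0,0,0,0,0,0,-1],
    [0,0,0,0,0,0,-1]
  ]
}}

```text
time_s: 7.05
ee_pos: [0.5319, 0.1038, 0.0264]
eef_rot: [-3.14, -0.006, 2.275]
force: [-19.1, 21.5, 11.7]
grip_width: 0.0005
grip_force: 14.8
```

Run:
```python
from h import *
im=ctrl.camera('scene')[:,:,::-1]; cv2.imwrite('pics/s4.png',cv2.resize(im[130:270,190:350],None,fx=4.2,fy=4.2,interpolation=cv2.INTER_CUBIC))
```

```text
(no output)
```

View pics/s4.png

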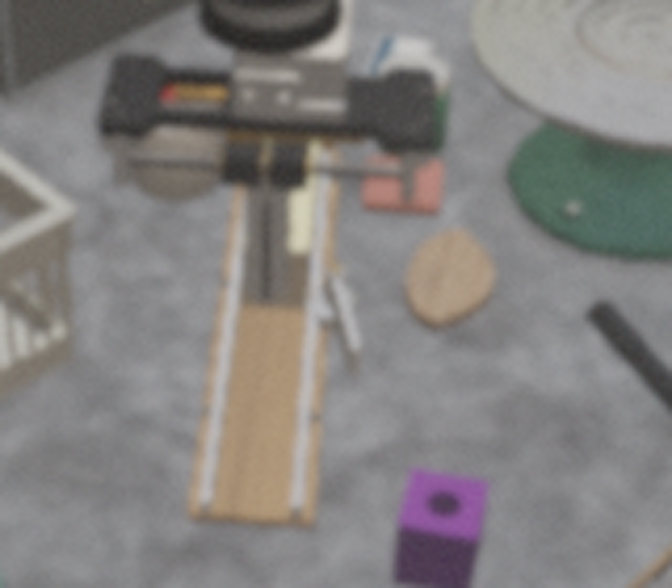

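The scene crop shows the fingers flat on the row's back face near (275,300), the gate still open at (345,320), and the bystanders undisturbed. The position is stalled and the force is about 29 N, so the row is home. Next I back off, lift and go round to the outside of the gate leaf.

Call:
{"fn": "jog_arm", "kwargs": {
  "motion": [
    [0.004,0,0,0,0,0,-1],
    [0.006,0,0,0,0,0,-1],
    [0.01,0,0,0,0,0,-1],
    [0,0,0.0,0,0,0,-1]
  ]
}}

```text
time_s: 7.5
ee_pos: [0.5207, 0.1171, 0.0265]
eef_rot: [3.142, 0.0, 2.275]
force: [0.8, -0.1, 0.2]
grip_width: 0.001
grip_force: 0.0
```

Call:
{"fn": "jog_arm", "kwargs": {
  "motion": [
    [0,0,-0.035,0,0,0,-1],
    [0,0,-0.035,0,0,0,-1],
    [0.005,-0.025,0,0,0,0,-1],
    [0.005,-0.03,0,0,0,0,-1],
    [0.005,-0.03,0,0,0,0,-1]
  ]
}}

```text
time_s: 8.0
ee_pos: [0.4459, 0.0724, 0.0966]
eef_rot: [3.141, 0.001, 2.275]
force: [0.3, -0.2, 0.6]
grip_width: 0.0006
grip_force: 0.0
```

Run:
```python
from h import *
y=2.275;Y=np.array([np.cos(y),np.sin(y)]);X=np.array([Y[1],-Y[0]]);pin=np.array([.5021,.0789])
im=ctrl.camera('top')[:,:,::-1].copy()
e=ctrl.get_obs()['ee_pos'];print('rel pin X,Y mm',1e3*(e[:2]-pin)@X,1e3*(e[:2]-pin)@Y,e)
cv2.imwrite('pics/t5.png',cv2.resize(im[115:240,215:385],None,fx=4.7,fy=4.7,interpolation=cv2.INTER_CUBIC))
prev=None
for k,t in enumerate(np.linspace(0,1.95,16)):
    u=.35-t;d=np.array([-np.sin(u),np.cos(u)]);p=np.array([np.cos(u),np.sin(u)])
    h=12.5*abs(p[0])+8*abs(p[1]); c=45*d-p*(3+h+(12 if k==0 else 0))
    print(round(t,2),c.round(1),'tool dx,dy',None if prev is None else (c-prev)[::-1].round(0)); prev=c
```

```text
rel pin X,Y mm -50.45557392746003 32.45447291887538 [0.44263452 0.07096813 0.09602344]
0.0 [-43.1  32.2] tool dx,dy None
0.13 [-26.4  40.2] tool dx,dy [ 8. 17.]
0.26 [-20.1  43.4] tool dx,dy [3. 6.]
0.39 [-14.   45.6] tool dx,dy [2. 6.]
0.52 [-8.8 47.2] tool dx,dy [2. 5.]
0.65 [-3.2 48.1] tool dx,dy [1. 6.]
0.78 [ 2.7 48.3] tool dx,dy [0. 6.]
0.91 [ 8.8 47.6] tool dx,dy [-1.  6.]
1.04 [15. 46.] tool dx,dy [-2.  6.]
1.17 [21.  43.4] tool dx,dy [-3.  6.]
1.3 [26.8 39.8] tool dx,dy [-4.  6.]
1.43 [32.2 35.3] tool dx,dy [-5.  5.]
1.56 [36.8 29.8] tool dx,dy [-5.  5.]
1.69 [40.7 23.6] tool dx,dy [-6.  4.]
1.82 [43.5 16.7] tool dx,dy [-7.  3.]
1.95 [45.3 10. ] tool dx,dy [-7.  2.]
```

View pics/t5.png

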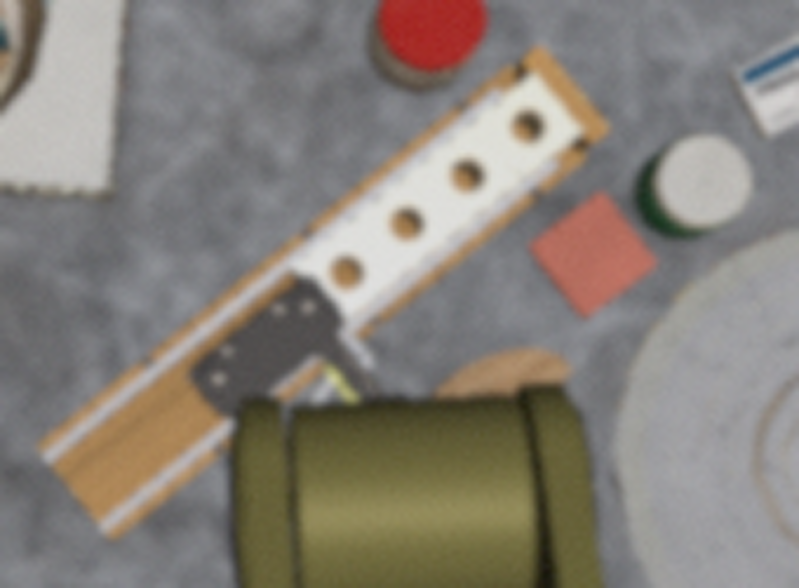

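All four bores run (347,272)–(527,126) in one closed row against the stop, so the row is home. The tool is outside the leaf. I go down and sweep the leaf.

Call:
{"fn": "jog_arm", "kwargs": {
  "motion": [
    [0,0,0.034,0,0,0,-1],
    [0,0,0.034,0,0,0,-1],
    [0,0,0,0,0,0,-1]
  ]
}}

```text
time_s: 8.35
ee_pos: [0.4447, 0.0726, 0.0257]
eef_rot: [-3.137, -0.003, 2.275]
force: [0.3, -0.1, -0.1]
grip_width: 0.0007
grip_force: 0.0
```

Call:
{"fn": "jog_arm", "kwargs": {
  "motion": [
    [0.002,0.006,0,0,0,0,-1],
    [0.002,0.006,0,0,0,0,-1],
    [0.002,0.006,0,0,0,0,-1],
    [0.002,0.006,0,0,0,0,-1],
    [0.003,0.006,0,0,0,0,-1]
  ]
}}

```text
time_s: 8.85
ee_pos: [0.463, 0.1013, 0.029]
eef_rot: [3.141, 0.001, 2.275]
force: [-0.2, -1.2, 0.2]
grip_width: 0.0002
grip_force: 0.7
```

Call:
{"fn": "jog_arm", "kwargs": {
  "motion": [
    [0.002,0.006,0,0,0,0,-1],
    [0.002,0.005,0,0,0,0,-1],
    [0.001,0.006,0,0,0,0,-1],
    [0,0.006,0,0,0,0,-1],
    [0,0,0,0,0,0,-1]
  ]
}}

```text
time_s: 9.35
ee_pos: [0.4773, 0.1199, 0.0284]
eef_rot: [3.141, 0.0, 2.275]
force: [-0.4, 0.6, 0.9]
grip_width: 0.0004
grip_force: 0.0
```

Run:
```python
from h import *
y=2.275;Y=np.array([np.cos(y),np.sin(y)]);X=np.array([Y[1],-Y[0]]);pin=np.array([.5021,.0789])
im=ctrl.camera('scene')[:,:,::-1].copy()
e=ctrl.get_obs()['ee_pos'];print('rel pin X,Y mm',1e3*(e[:2]-pin)@X,1e3*(e[:2]-pin)@Y,e)
cv2.imwrite('pics/s6.png',cv2.resize(im[130:270,190:350],None,fx=4.2,fy=4.2,interpolation=cv2.INTER_CUBIC))
```

```text
rel pin X,Y mm 7.245002062368528 47.327832970846266 [0.47698029 0.11966045 0.02839695]
```

View pics/s6.png

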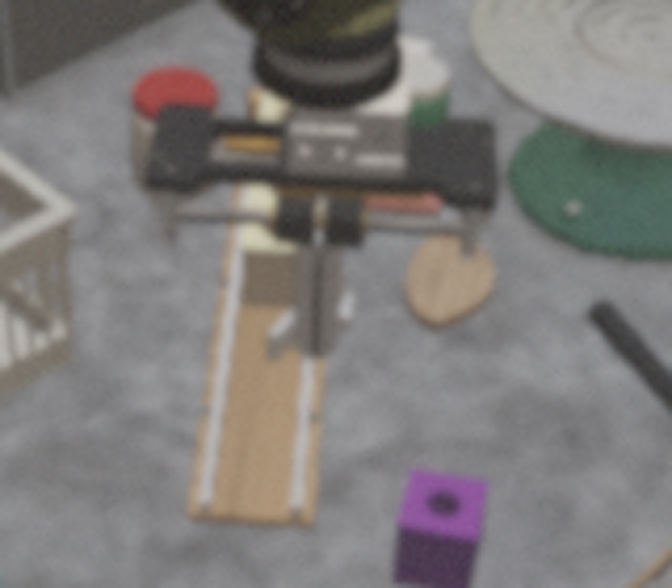

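The leaf, visible at (285,330) left of the finger, is turning ahead of it across the rail at about 0.9 rad. I continue the arc.

Call:
{"fn": "jog_arm", "kwargs": {
  "motion": [
    [-0.001,0.006,0,0,0,0,-1],
    [-0.002,0.006,0,0,0,0,-1],
    [-0.003,0.006,0,0,0,0,-1],
    [-0.004,0.006,0,0,0,0,-1],
    [-0.005,0.005,0,0,0,0,-1]
  ]
}}

```text
time_s: 9.9
ee_pos: [0.5092, 0.1269, 0.0284]
eef_rot: [3.142, -0.0, 2.275]
force: [-1.4, 0.1, 0.0]
grip_width: 0.0005
grip_force: 0.5
```

Call:
{"fn": "jog_arm", "kwargs": {
  "motion": [
    [-0.006,0.004,0,0,0,0,-1],
    [-0.006,0.003,0,0,0,0,-1],
    [-0.006,0.001,0,0,0,0,-1],
    [-0.005,0,0,0,0,0,-1],
    [0,0,0,0,0,0,-1]
  ]
}}

```text
time_s: 10.4
ee_pos: [0.5299, 0.1141, 0.0285]
eef_rot: [3.141, -0.0, 2.274]
force: [-0.3, -0.9, -0.0]
grip_width: 0.0005
grip_force: 0.0
```

Call:
{"fn": "jog_arm", "kwargs": {
  "motion": [
    [-0.003,0,0,0,0,0,-1],
    [-0.002,0,0,0,0,0,-1],
    [0,0,0,0,0,0,-1]
  ]
}}

```text
time_s: 10.7
ee_pos: [0.5305, 0.1134, 0.0283]
eef_rot: [-3.14, -0.007, 2.275]
force: [-17.4, 24.0, 10.4]
grip_width: 0.0007
grip_force: 15.3
```

The finger stalled about 9 mm behind the row's back face, which is the 3 mm gap plus the 6 mm leaf, so the gate is on its hard stop. I back off and check.

Call:
{"fn": "jog_arm", "kwargs": {
  "motion": [
    [0.004,0,0,0,0,0,-1],
    [0.01,0,0,0,0,0,-1],
    [0.02,0,0,0,0,0,-1],
    [0,0,-0.04,0,0,0,-1],
    [0,0,-0.04,0,0,0,-1]
  ]
}}

```text
time_s: 11.2
ee_pos: [0.5098, 0.1367, 0.1089]
eef_rot: [-3.14, -0.001, 2.275]
force: [0.5, -0.4, 0.3]
grip_width: 0.0005
grip_force: 0.0
```

Call:
{"fn": "jog_arm", "kwargs": {
  "motion": [
    [0.04,0,-0.04,0,0,0,-1],
    [0.05,0,0,0,0,0,-1],
    [0.05,0,0,0,0,0,-1],
    [0,0,0,0,0,0,-1],
    [0,0,0,0,0,0,-1]
  ]
}}

```text
time_s: 11.7
ee_pos: [0.4228, 0.2402, 0.1441]
eef_rot: [3.141, 0.001, 2.277]
force: [0.1, -0.2, 0.5]
grip_width: 0.0008
grip_force: 0.0
```

Run:
```python
from h import *
im=ctrl.camera('top')[:,:,::-1].copy()
cv2.imwrite('pics/t7.png',cv2.resize(im[115:240,215:385],None,fx=4.7,fy=4.7,interpolation=cv2.INTER_CUBIC))
```

```text
(no output)
```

View pics/t7.png

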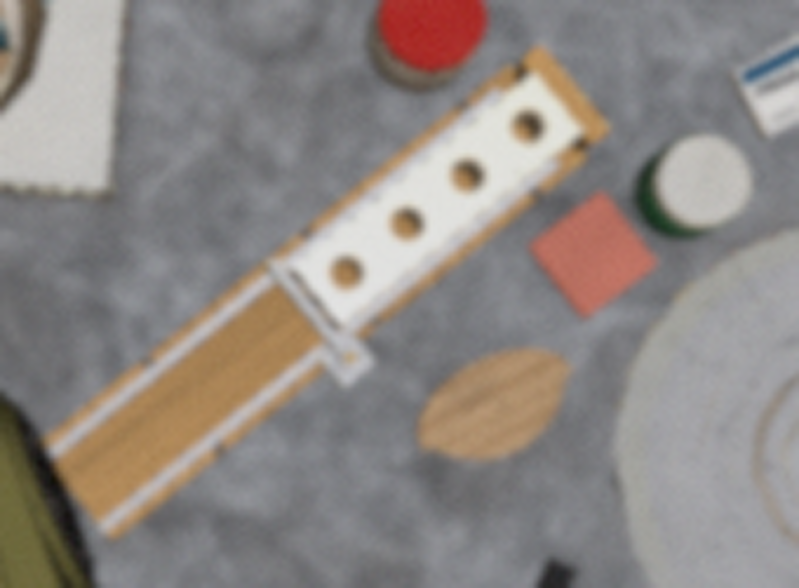

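The row sits against the stop with bores (347,272)–(527,126). The leaf runs square across the rail from the pin at (345,357) to (278,265), and the bystanders have not moved. I'm handing in.

```bash
python3 -c "
from station import ctrl
print(ctrl.hand_in())"
```

```text
the job is handed in; nothing more can be done
None
```

The row of four props is home against the end stop, the gate is shut behind it and the bystanders look unmoved in the last top view; the job is handed in at about 12 s, with no verdict returned.

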